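# Fit the step attenuator in the waveguide line and click it to the green notch

## Task

Take the step attenuator out of the blue rack, set it down on the free bench top and let go, then take it again across its two long sides and lower it gently, without banging it, into the gap of the measuring line, lever end pointing the same way as the low flange. Once it sits flat in the line, click its red thumb lever up one notch at a time, pausing about half a second in every notch, until it stays in the green-marked notch (notch 4), and let go. Leave the other things on the bench where they are.

Things in the scene. Friction and masses are not known exactly. Their poses are not given: they have to be found in the camera images.
- atten: Loose grey step attenuator, 150 (x) x 42 (y) mm, about 0.5 kg, centre of mass near x -33. Origin: centre of its underside, z up. Rear, x -75 to -19: grip block 70 mm tall, blue label on top. Front, x -19 to 75: deck 26 mm tall with the lever and a fan of six flat teeth (tops at z 29) that reach over its +y side, 52 mm from the pivot; tooth ends black, notch 4's green. Starts in the rack.
- grip_block (a point): Point on the attenuator at the middle of its grip block (x -47, y 0, z 50 mm in the module's frame): a good place to grip. The block is 56 mm along x, 42 mm along y, its top 20 mm above this point. Gripped along x, the front finger must keep above the 26 mm deck.
- lever_pivot (a point): The lever's upright axis on the attenuator (x 46, y 0, z 31 mm in the module's frame).
- lever_peg (a point): Centre of the top of the lever's upright red thumb peg: 14 mm diameter, 40 mm tall, its top 73 mm and its foot 33 mm above the module's underside, on an arm of 60 mm radius about the pivot. Pushing the side of the peg turns the lever.
- lever (a joint): Lever angle, rad: 0 at notch 0; notches 0 to 5 are 16 degrees (0.2793 rad, 17 mm at the peg) apart. From above, in the module's frame, the arm points 130 degrees from +x (towards +y) in notch 0 and turns clockwise to 66 degrees in green notch 4 (1.117 rad). Starts in notch 0 or 1. A detent pulls it into the nearest notch and holds it; past half-way it snaps on. A click takes 3 to 5 N at the peg.
- rack: Fixed blue rack, 176 (x) x 66 mm, origin at the centre of its underside on the bench. Floor 10 mm high. Two cheeks stand 3 mm beside the grip block's long sides, up to 76 mm above the bench, so there the block can be gripped only along the module's length (56 mm). Low 26 mm cheeks beside the deck. Lift the module straight up 80 mm to clear it.
- rack_seat (a point): Centre of the rack's floor, 10 mm above the bench: the attenuator's origin starts here, with the rack's yaw. The bench half-way between rack and line, 0.44 to 0.62 m ahead of the robot, is always free for setting it down.
- line: Fixed measuring line, 290 (x) x 66 mm, origin at the centre of its underside on the bench: dark base, 158 mm gap between brass flanges 48 mm wide, tall (89 mm above the bench) at -x, low (65 mm) at +x. The module fits with its grip block at the tall flange, 4 mm play at each end, so it must be held across its long sides. Side strips 10 mm high leave 3 mm play each side.
- line_seat (a point): Centre of the line's gap floor, 25 mm above the bench: the attenuator's origin belongs here, its x along the line's x (lever end to the low flange).
- stand: Bystander: loose teal detector stand, round 90 mm base, 150 mm tall; origin under its base.
- jar: Bystander: loose jar, 60 mm diameter, 85 mm tall; origin under its base.
- coaster: Bystander: loose dark wooden square, 70 x 70 x 8 mm; origin under its centre.
- pen: Bystander: loose green pen, 125 mm long along its x, 10 mm thick; origin under its centre.
- screwdriver: Bystander: loose screwdriver lying on the bench.
- guide_bar: Bystander: loose grey waveguide piece, 155 mm long along its x, with a brass end flange 40 mm wide.

How it is judged (in metres and radians):
On the way, in this order (a step that is already met when the one before it is completed fails the run):
1. the attenuator stands on the bench top, let go (height (world z) of atten below 0.005 m and angle between atten's own z axis and vertical below 0.04 rad and linear speed of atten below 0.02 m/s and contact force between atten and the fingers below 0.1 N), for 0.1 s.
2. the attenuator sits flat in the line, let go (x of atten in the frame of line_seat between -0.008 and 0.008 m and y of atten in the frame of line_seat between -0.006 and 0.006 m and z of atten in the frame of line_seat between -0.003 and 0.003 m and angle between the x axis of atten and the x axis of line, either way round below 0.1 rad and x of lever_pivot in the frame of line_seat above 0.03 m and angle between atten's own z axis and vertical below 0.04 rad and contact force between atten and the fingers below 0.1 N), for 0.1 s.
3. with the attenuator in the line, the lever rests in notch 2 (x of atten in the frame of line_seat between -0.008 and 0.008 m and y of atten in the frame of line_seat between -0.006 and 0.006 m and z of atten in the frame of line_seat between -0.003 and 0.003 m and angle between the x axis of atten and the x axis of line, either way round below 0.1 rad and x of lever_pivot in the frame of line_seat above 0.03 m and angle between atten's own z axis and vertical below 0.04 rad and value of joint lever between 0.4985 and 0.6185 rad and velocity of joint lever between -0.2 and 0.2 rad/s), for 0.2 s.
4. with the attenuator in the line, the lever rests in notch 3 (x of atten in the frame of line_seat between -0.008 and 0.008 m and y of atten in the frame of line_seat between -0.006 and 0.006 m and z of atten in the frame of line_seat between -0.003 and 0.003 m and angle between the x axis of atten and the x axis of line, either way round below 0.1 rad and x of lever_pivot in the frame of line_seat above 0.03 m and angle between atten's own z axis and vertical below 0.04 rad and value of joint lever between 0.7778 and 0.8978 rad and velocity of joint lever between -0.2 and 0.2 rad/s), for 0.2 s.
5. with the attenuator in the line, the lever rests in notch 4 (x of atten in the frame of line_seat between -0.008 and 0.008 m and y of atten in the frame of line_seat between -0.006 and 0.006 m and z of atten in the frame of line_seat between -0.003 and 0.003 m and angle between the x axis of atten and the x axis of line, either way round below 0.1 rad and x of lever_pivot in the frame of line_seat above 0.03 m and angle between atten's own z axis and vertical below 0.04 rad and value of joint lever between 1.057 and 1.177 rad and velocity of joint lever between -0.2 and 0.2 rad/s), for 0.2 s.
At the end, for the whole second after the job is handed in: The attenuator sits at rest in the line, lever end to the low flange: its origin within 8 mm along, 6 mm across and 3 mm in height of line_seat, turned less than 0.1 rad and tilted less than 0.04 rad; the lever rests in the green notch 4 (1.117 rad, within 0.06) (all of step 5 and linear speed of atten below 0.01 m/s); the robot touches nothing.
It fails at once if the attenuator is banged against the line (over 60 N) (contact force between atten and line above 60 N).
It fails at once if another thing on the bench is disturbed (moved over 30 mm) (distance of any of stand, jar, coaster, pen, screwdriver, guide_bar from where it was at the start of the episode above 0.03 m).
It also fails if it takes over 59 s, if anything falls off the work surface, if the arm or the gripper's body presses on something with over 40 N, if the wrist force passes 120 N, or if a joint passes its speed limit or range.

## Robot

A 6-joint arm with a two-finger parallel gripper is mounted at the origin on the work surface. World frame = base frame: x ahead of the robot, y to its left, z up, the work surface at z = 0. Lengths are in mm, angles in rad, forces in N, time in s.
With the tool pointing down it reaches from about 275 to 825 mm from the base axis. Payload 5.2 kg.
Tool frame: the origin (TCP) lies at the very end of the fingers, on their centre line; the grasp point (between the pads) lies 19 mm behind it; z points along the fingers, y is the direction in which the jaws open and shut (so a half turn about z gives the same grasp; the last joint's range is limited). The gripper opens to 93 mm and grips with 3 to 60 N. Pads are 15 mm wide; open, the fingers measure 128 mm over their backs; the gripper's body (75 mm by 188 mm) begins 65 mm behind the grasp point.
Start: joints at [-1.381, 0.259, 1.535, -0, 1.348, -0.203], TCP at [210.548, -508.109, 185.053] pointing down, gripper open.
Joint ranges: [-3.14, 3.14], [-0.91, 2.08], [0.19, 2.58], [-1.22, 4.36], [0.22, 2.71], [-3.12, 3.12]. Speed limits (rad/s): [2.57, 2.57, 3.14, 3.14, 3.14, 3.14].

## Interface

Orientations are given as [roll, pitch, yaw] about the fixed x, y, z axes, in that order (R = Rz(yaw) Ry(pitch) Rx(roll)).
In Python, from bench import robot gives the robot as it stands. The module is installed in compiled form; this text tells all that it offers. Calls block until the motion is done:
- robot.move_ptp(position, orientation): joint-space move of the TCP to a pose.
- robot.move_linear(position, ori=None, speed=150, f_stop=None): straight line of the TCP; ori=None keeps the orientation; speed is the mean speed in mm/s. With f_stop (N) it stops when the force on the tool has changed by that much, and returns True; else False.
- robot.move_j(angles): joint-space move.
- robot.move_gripper(opening): opening from 0.0 (shut) to 1.0 (fully open); the grip force is fixed at half the most; returns when the fingers have stopped.
- robot.sleep(seconds).
- robot.inverse_kinematics(position, orientation): joint angles nearest the present ones, or None.
- robot.get_image(name): name is "side" or "top" or "wrist"; returns a dict with "img" (480x640x3 uint8, blue, green, red), "fovy" (degrees; the focal length in pixels is half the picture's height over the tangent of half this angle, whatever the lens; pixels are square), "cx", "cy" (the principal point, pixels), "eye" and "orientation" of the camera in the world. Camera axes: x right, y down, z forward; pixel columns grow to the right and rows downward; lengths in mm; the calibration is good to about 2 mm. A picture is of the moment at which its call begins. There is no depth.
A pose or a line that the arm cannot do raises robot.MotionError and nothing moves.
- robot.hand_in(): hands the job in, once; it reports no verdict.
Readings, each from a call of its own:
- robot.current_t(): time.
- robot.current_qpos(): joint angles.
- robot.current_joint_vel(): joint speeds.
- robot.current_joint_efforts(): joint torques, N m.
- robot.current_tcp_pos(): TCP position.
- robot.current_eef_rot(): TCP orientation.
- robot.current_contact_force(): force on the tool from outside, world axes, zero at the start.
- robot.current_ft_torque(): the same for the moment, N m.
- robot.current_gripper_width(): opening from 0.0 (shut) to 1.0 (fully open).
Only numpy, scipy, OpenCV 4.12 (cv2) and the standard library are available. Lean on these libraries where they do the work, as an engineer would, in place of code of your own. Each camera call takes 0.05 s, during which the arm holds its last target. There are 200 camera calls.

## Working session

There is one attempt and no reset: what is moved stays moved. The work goes in short steps, each a Python script; the robot and the scene stay as the last script left them, time stands still between calls to the robot, and variables do not carry over. Pictures are saved under pics/ and viewed, about 8 in all and at most 12, crops included, and the job is handed in when it is done.

```bash
mkdir -p pics; cat > h.py <<'E'
import numpy as np, cv2
from scipy.spatial.transform import Rotation as R
from bench import robot
def cam(name):
    d=robot.get_image(name); return d
def Rm(d):
    o=np.array(d["orientation"],float)
    return o if o.shape==(3,3) else R.from_euler('xyz',o).as_matrix()
def K(d):
    f=240/np.tan(np.radians(d["fovy"])/2); return f
def ray(d,uv,z):
    v=Rm(d)@np.array([(uv[0]-d["cx"])/K(d),(uv[1]-d["cy"])/K(d),1.]); e=np.array(d["eye"],float)
    return e+v*(z-e[2])/v[2]
def proj(d,p):
    c=Rm(d).T@(np.array(p,float)-np.array(d["eye"])); return [d["cx"]+K(d)*c[0]/c[2],d["cy"]+K(d)*c[1]/c[2]]
E
python3 - <<'E'
from h import *
for n in("top","side"):
    d=cam(n); cv2.imwrite(f"pics/{n}0.png",d["img"]); print(n,d["fovy"],d["cx"],d["cy"],d["eye"],d["orientation"])
print(robot.current_eef_rot(),robot.current_t())
E
```

```text
top 45.797444686306775 324.66815307670146 239.7961450173482 [ 362.61698541   -5.10595951 1534.2271421 ] [-3.00275876  0.00513762 -1.59508864]
side 42.49972287255601 320.36453183938215 232.9179444318599 [  68.9124264   916.10264415 1055.46705295] [-2.32017688  0.01876042 -2.68911197]
[-3.13995874e+00 -3.31894783e-04  3.92900181e-01] 0.1
```

View pics/top0.png

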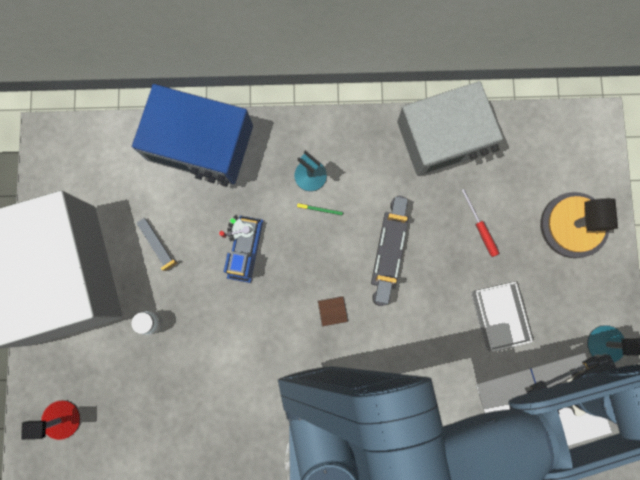

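View pics/side0.png

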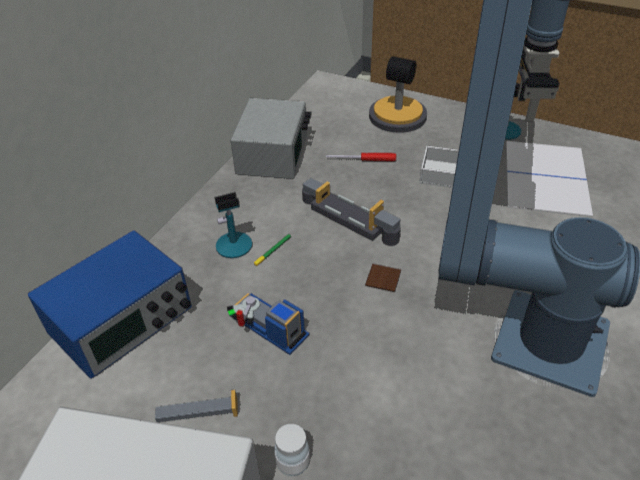

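```bash
python3 - <<'E'
from h import *
t=cv2.imread("pics/top0.png");s=cv2.imread("pics/side0.png")
a=cv2.resize(t[180:310,200:300],None,fx=3,fy=3,interpolation=2);b=cv2.resize(t[180:310,350:430],None,fx=3,fy=3,interpolation=2)
c=cv2.resize(s[170:250,295:405],None,fx=3,fy=3,interpolation=2);e=cv2.resize(s[285:355,220:320],None,fx=3,fy=3,interpolation=2)
m=np.zeros((600,800,3),np.uint8)
m[:390,:300]=a;m[:390,300:540]=b; m[390:600,:300]=e; m[360:600,470:800]=c
cv2.imwrite("pics/m1.png",m)
# masks
for n,im,x0,y0,x1,y1 in(("top",t,200,180,430,310),("side",s,220,170,410,360)):
    hsv=cv2.cvtColor(im,cv2.COLOR_BGR2HSV)
    for nm,lo,hi in(("brass",(12,120,90),(25,255,255)),("label",(105,200,150),(125,255,255)),("red",(174,150,80),(179,255,255)),("green",(50,150,120),(75,255,255))):
        k=cv2.inRange(hsv,lo,hi);k[:y0]=0;k[y1:]=0;k[:,:x0]=0;k[:,x1:]=0
        N,_,st,ce=cv2.connectedComponentsWithStats(k)
        print(n,nm,[(st[i].tolist(),ce[i].round(1).tolist()) for i in range(1,N) if st[i,4]>8])
E
```

```text
top brass [([389, 214, 18, 7, 74], [397.4, 217.2]), ([377, 276, 19, 6, 69], [386.3, 278.4])]
top label []
top red []
top green []
side brass [([316, 182, 14, 21, 152], [321.6, 191.5]), ([369, 200, 14, 30, 167], [374.3, 212.9]), ([254, 259, 10, 7, 16], [258.1, 262.2]), ([237, 294, 11, 10, 13], [242.2, 298.2]), ([285, 312, 14, 15, 37], [291.4, 318.4])]
side label [([273, 305, 19, 14, 128], [281.6, 311.3])]
side red [([239, 320, 5, 6, 12], [241.1, 322.8])]
side green [([264, 235, 25, 21, 40], [275.5, 245.7]), ([228, 309, 7, 6, 26], [230.9, 311.8])]
```

View pics/m1.png

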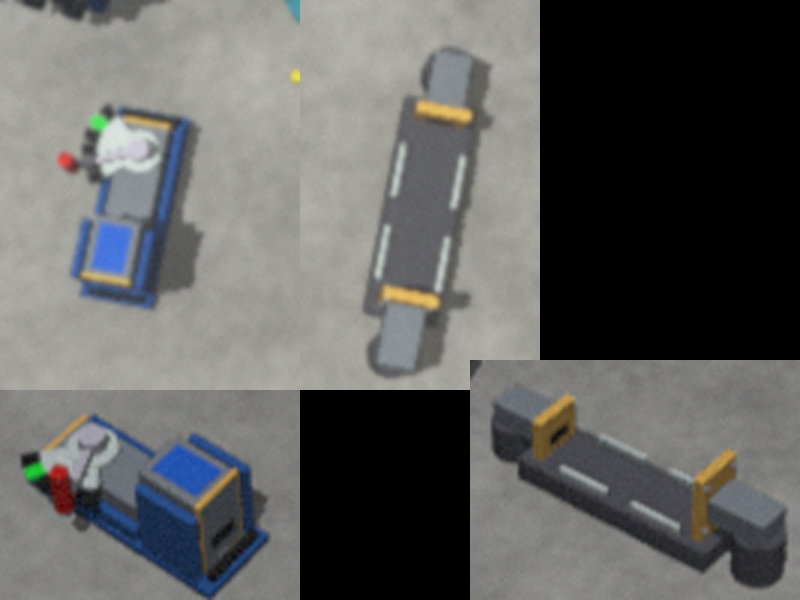

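```bash
python3 - <<'E'
from h import *
d=cam("top")
def c(x,y,off): return (x/3+off-1/3,y/3+180-1/3)
lab=ray(d,c(114,250,200),80); print("label",lab)
# long edge of label
hsv=cv2.cvtColor(d["img"],cv2.COLOR_BGR2HSV)
sub=hsv[250:280,222:252]; k=cv2.inRange(sub,(100,150,150),(130,255,255))
N,l,st,ce=cv2.connectedComponentsWithStats(k);print(st[1:].tolist(),ce[1:])
i=1+np.argmax(st[1:,4]); pts=np.argwhere(l==i)[:,::-1]+[222,250]
r=cv2.minAreaRect(pts.astype(np.float32)); print(r)
P=np.array([ray(d,q,80) for q in cv2.boxPoints(r)]);print(P.round(1))
piv=ray(d,c(137,148,200),45);print("pivot~",piv)
yaw=np.arctan2(*(piv-lab)[1::-1]);print("yaw",yaw,np.hypot(*(piv-lab)[:2]),"exp 93")
a=ray(d,(397.4,217.2),63);b=ray(d,(386.3,278.4),86);print("flanges",a,b,"yaw",np.arctan2(*(a-b)[1::-1]),np.linalg.norm((a-b)[:2]))
# base side corners of line at z~25: crop x-300
for q in((405,97),(475,115),(366,310),(437,318)): print(ray(d,(( q[0]-300)/3+350-.3,q[1]/3+179.7),20).round(1))
E
```

```text
label [511.30554539 222.56107876  80.        ]
[[10, 5, 11, 15, 132], [27, 11, 1, 1, 1], [25, 16, 2, 1, 2], [25, 18, 1, 2, 2]] [[14.83333333 12.18181818]
 [27.         11.        ]
 [25.5        16.        ]
 [25.         18.5       ]]
((236.75001525878906, 262.25), (9.41357421875, 13.924245834350586), 11.309932708740234)
[[498.5 240.3  80. ]
 [533.6 233.2  80. ]
 [528.2 209.5  80. ]
 [493.1 216.6  80. ]]
pivot~ [605.04514325 207.39190155  45.        ]
yaw -0.1604317756275949 94.95902350176449 exp 93
flanges [ 623.46954999 -195.03367308   63.        ] [ 461.88962348 -157.16132155   86.        ] yaw -0.23023165054177147 165.95899391511364
[ 646.2 -166.8   20. ]
[ 628.1 -229.2   20. ]
[ 455.  -124.8   20. ]
[ 446.4 -187.4   20. ]
```

```bash
cat >> h.py <<'E'
def down(yaw): return [np.pi,0,yaw]
def save(d,n): cv2.imwrite(f"pics/{n}.png",d["img"])
E
python3 - <<'E'
from h import *
for s in(-1,1): print(s,robot.inverse_kinematics([512,222,300],down(-.19+s*np.pi/2)))
print(robot.inverse_kinematics([500,-165,300],down(-.23)),robot.inverse_kinematics([500,-165,300],down(-.23+np.pi)))
robot.move_ptp([530,215,320],down(-.19-np.pi/2))
d=cam("wrist");save(d,"w1");print(d["fovy"],d["cx"],d["cy"],d["eye"],d["orientation"],robot.current_tcp_pos(),robot.current_t(),robot.current_qpos())
E
```

```text
-1 [ 0.20925299  0.22435835  1.30440293  0.          1.61283138 -2.74233966]
1 [ 2.09252991e-01  2.24358350e-01  1.30440293e+00 -4.44089210e-16
  1.61283138e+00  3.99252991e-01]
[-5.30770233e-01  1.64164789e-01  1.37911196e+00 -4.44089210e-16
  1.59831590e+00  1.27002609e+00] [-0.53077023  0.16416479  1.37911196  0.          1.5983159  -1.87156656]
67.93161124170454 317.4436193175054 239.94710322099496 [516.23588704 143.02692083 519.58668726] [ 2.87560012e+00 -6.55360428e-04  2.94899513e+00] [530.24699669 214.31295869 319.7833376 ] 3.025 [ 1.89268098e-01  2.48704982e-01  1.22683160e+00 -1.87969781e-04
  1.66640127e+00 -2.76094033e+00]
```

View pics/w1.png

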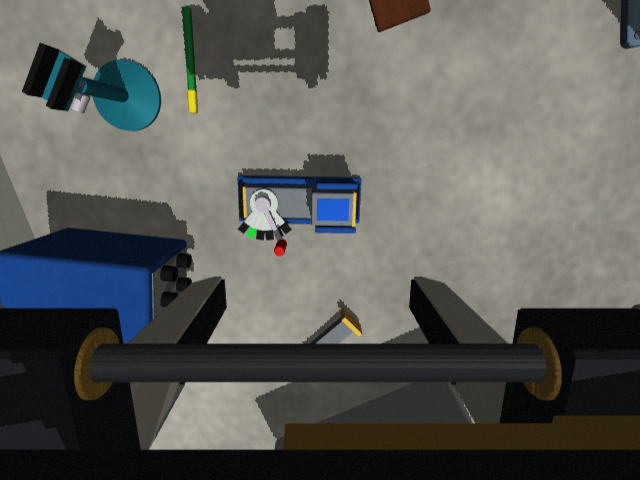

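```bash
cat >> h.py <<'E'
def label(d,z,box=None):
    "centre of blue label top and long-axis yaw (mod pi)"
    hsv=cv2.cvtColor(d["img"],cv2.COLOR_BGR2HSV)
    k=cv2.inRange(hsv,(108,150,190),(125,255,255))
    if box: m=np.zeros_like(k);m[box[1]:box[3],box[0]:box[2]]=255;k&=m
    c=max(cv2.findContours(k,0,1)[0],key=cv2.contourArea)[:,0]
    P=np.array([ray(d,q,z)[:2] for q in c],np.float32)
    (cx,cy),(w,h),a=cv2.minAreaRect(P)
    a=np.radians(a if w>h else a+90); a=(a+np.pi/2)%np.pi-np.pi/2
    return np.array([cx,cy]),a,(w,h)
E
python3 - <<'E'
from h import *
d=cam("wrist")
c,a,wh=label(d,80,(300,180,370,235));print(c,a,wh)
piv=ray(d,(263,203),10+38);print("pivot",piv, piv[:2]-c)
print("yaw from pivot",np.arctan2(*(piv[:2]-c)[::-1]),np.hypot(*(piv[:2]-c)))
# brass ends of block: orange
hsv=cv2.cvtColor(d["img"],cv2.COLOR_BGR2HSV);k=cv2.inRange(hsv,(10,100,80),(28,255,255));k[:160]=0;k[250:]=0
N,l,st,ce=cv2.connectedComponentsWithStats(k);print(st[1:].tolist(),ce[1:].tolist())
k=cv2.inRange(hsv,(105,100,40),(125,255,255));k[:165]=0;k[240:]=0;k[:,:225]=0;k[:,375:]=0
N,l,st,ce=cv2.connectedComponentsWithStats(k);print(st[1:].tolist())
ys,xs=np.where(k);
for name,u,v in (("lf",238,176),("rb",361,184)): print(name,ray(d,(u,v),10))
cv2.imwrite("pics/x.png",cv2.resize(d["img"][165:265,225:375],None,fx=5,fy=5,interpolation=2))
E
```

```text
[512.78686523 225.63815308] -0.192772915505385 (26.585540771484375, 38.96297073364258)
pivot [602.04573101 205.12113667  48.        ] [ 89.25886577 -20.5170164 ]
yaw from pivot -0.22593513601051293 91.58653329471935
[[242, 186, 5, 32, 108], [352, 192, 5, 35, 117]] [[244.13888888888889, 201.27777777777777], [353.85470085470087, 208.5897435897436]]
[[238, 175, 123, 48, 1209], [238, 185, 1, 13, 13], [316, 198, 33, 23, 739], [239, 204, 1, 2, 2], [239, 208, 1, 8, 8], [239, 217, 6, 4, 19], [283, 218, 28, 6, 147], [316, 226, 40, 7, 254]]
lf [634.75057553 165.90891161  10.        ]
rb [465.93392256 210.29823834  10.        ]
```

View pics/x.png

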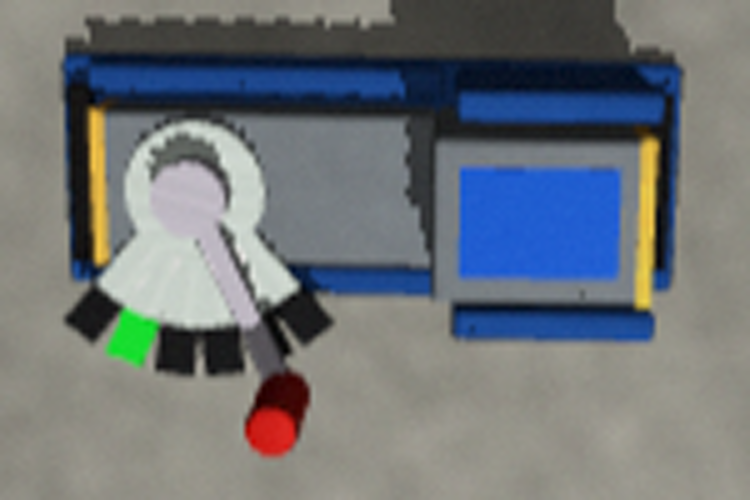

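```bash
python3 - <<'E'
from h import *
y=-.2-np.pi/2
robot.move_gripper(.85)
robot.move_ptp([512.5,225,150],down(y))
print(robot.move_linear([512.5,225,48],speed=120,f_stop=15))
robot.move_gripper(0); print("w",robot.current_gripper_width()*93, robot.current_tcp_pos(),robot.current_contact_force())
robot.move_linear([512.5,225,150],speed=120)
print("w",robot.current_gripper_width()*93,robot.current_contact_force())
robot.move_linear([495,30,150],speed=200)
d=cam("side");save(d,"s2")
robot.move_linear([495,30,60],speed=120)
print(robot.move_linear([495,30,35],speed=30,f_stop=6),robot.current_tcp_pos(),robot.current_contact_force(),robot.current_t())
E
```

```text
False
w 0.2175873208998895 [512.49001656 225.01935559  48.00266392] [-0.4742388  -0.5602345  -0.12157941]
w 0.550764905677497 [-0.36254519 -0.01253604  0.48854076]
False [495.1466559   29.98387609  35.0879779 ] [ 0.18181184 -0.65854803 -0.25118861] 10.6167
```

```bash
python3 - <<'E'
from h import *
robot.move_linear([495,30,150],speed=250)
d=cam("side");t=cam("top")
m=np.hstack([cv2.resize(d["img"][230:380,200:400],(400,300)),cv2.resize(t["img"][180:330,180:380],(400,400))[:300]])
cv2.imwrite("pics/m3.png",m);print(robot.current_t())
E
```

```text
11.325
```

View pics/m3.png

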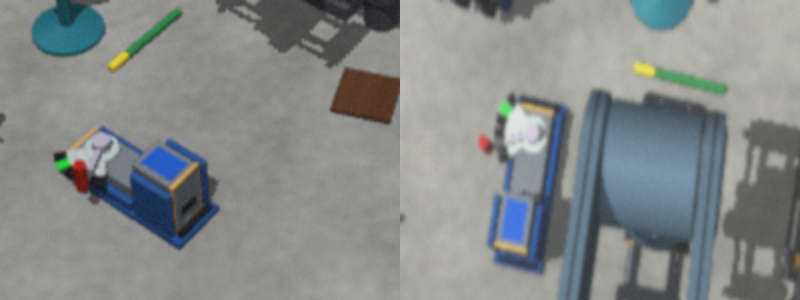

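```bash
python3 - <<'E'
from h import *
s=cam("side");c,a,wh=label(s,80,(220,285,320,355));print("side label",c,a,wh)
t=cam("top");c,a,wh=label(t,80,(222,250,252,280));print("top label",c,a,wh)
w=cam("wrist");p=robot.current_tcp_pos();print("tcp",p,robot.current_gripper_width(),"proj",proj(w,p),proj(s,p))
robot.move_gripper(.85);print(robot.current_gripper_width(),robot.current_t())
robot.move_ptp([512.5,225,150],down(-.2-np.pi/2));s1=cam("side")
print(robot.move_linear([512.5,225,48],speed=120,f_stop=15),robot.current_gripper_width())
s2=cam("side");w2=cam("wrist");print("p",proj(s2,robot.current_tcp_pos()),robot.current_tcp_pos(),robot.current_t())
m=np.hstack([cv2.resize(s2["img"][180:380,180:380],(400,400)),cv2.resize(w2["img"],(400,300))[:300].repeat(1,0) if 0 else cv2.copyMakeBorder(cv2.resize(w2["img"],(400,300)),0,100,0,0,0)])
cv2.imwrite("pics/m4.png",m)
E
```

```text
side label [512.68237305 225.28985596] -0.17475782915349036 (24.37982177734375, 36.865020751953125)
top label [513.48455811 224.87796021] -0.20149410228512288 (24.329362869262695, 36.0901985168457)
tcp [493.91742803  30.16376458 148.34662438] 0.007064069463344566 proj [np.float64(316.6588616535632), np.float64(269.73392845137914)] [np.float64(330.57062131965836), np.float64(230.42424176035388)]
0.8459149494252846 12.775
False 0.8468442705117601
p [np.float64(282.547834510929), np.float64(320.5922040068125)] [513.31066634 225.10304275  48.97180168] 14.725
```

View pics/m4.png

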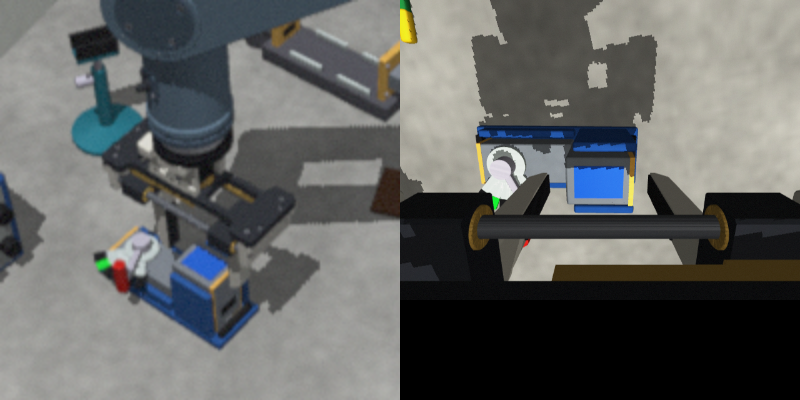

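```bash
python3 - <<'E'
from h import *
robot.move_gripper(0.4);print(robot.current_gripper_width()*93,robot.current_contact_force(),robot.current_t())
w2=cam("wrist");s2=cam("side")
m=np.hstack([cv2.resize(s2["img"][180:380,180:380],(400,400)),cv2.copyMakeBorder(cv2.resize(w2["img"],(400,300)),0,100,0,0,0)])
cv2.imwrite("pics/m5.png",m)
E
```

```text
36.89501336420747 [ 0.63342479 -0.14345689 -0.34410946] 15.5667
```

View pics/m5.png

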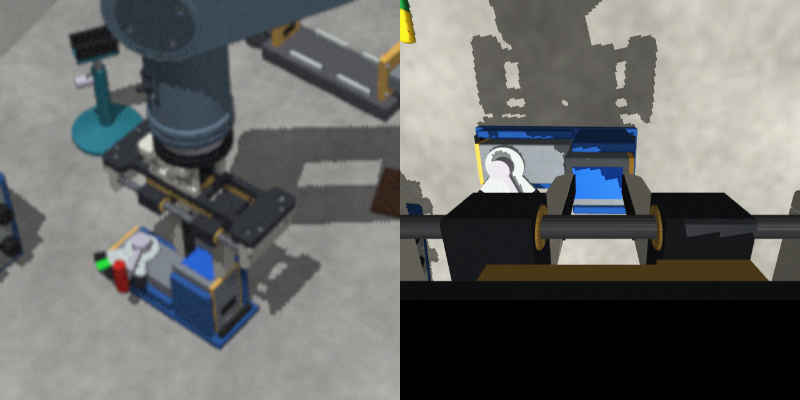

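```bash
python3 - <<'E'
from h import *
print(robot.current_tcp_pos(),robot.current_contact_force())
print(robot.move_linear([512.5,225,25],speed=25,f_stop=4),robot.current_tcp_pos(),robot.current_contact_force(),robot.current_t())
E
```

```text
[512.49616487 225.00433499  47.9687753 ] [ 0.00909786 -0.22005681  0.04934285]
True [512.68708955 225.01833214  46.6909787 ] [-0.95698063  0.24535127  4.7311155 ] 15.9667
```

```bash
python3 - <<'E'
from h import *
robot.move_linear([512.5,225,55],speed=80)
robot.move_gripper(.85)
print(robot.move_linear([512.5,225,13],speed=80,f_stop=10),robot.current_tcp_pos())
robot.move_gripper(0); w=robot.current_gripper_width()*93;print("w",w,robot.current_contact_force())
if 50<w<62:
    robot.move_linear([512.5,225,105],speed=110)
    print("w",robot.current_gripper_width()*93,robot.current_contact_force())
    robot.move_linear([497,30,105],speed=200)
    robot.move_linear([497,30,15],speed=120)
    print(robot.move_linear([497,30,-3],speed=25,f_stop=4),robot.current_tcp_pos(),robot.current_contact_force(),robot.current_t())
E
```

```text
False [512.65423563 225.0284269   13.02032058]
w 55.61119494013817 [-0.58438411 -0.73695983  3.65971552]
w 55.789266389296735 [-0.33120803  0.04363471 -4.97830635]
True [497.20955642  29.91833483   3.14357996] [0.57734842 0.06694516 2.74450374] 21.775
```

```bash
python3 - <<'E'
from h import *
robot.move_gripper(.85);robot.sleep(.15)
robot.move_linear([497,30,85],speed=150)
robot.move_ptp([470,-80,230],down(np.pi-.22))
d=cam("wrist");save(d,"w6");import pickle;pickle.dump(d,open("w6.pkl","wb"));t=cam("top");pickle.dump(t,open("t6.pkl","wb"))
print(robot.current_t(),robot.current_qpos())
E
```

```text
24.5583 [-4.02574516e-01  9.76989054e-02  1.62519628e+00  8.36852139e-05
  1.42053204e+00 -1.75478011e+00]
```

View pics/w6.png

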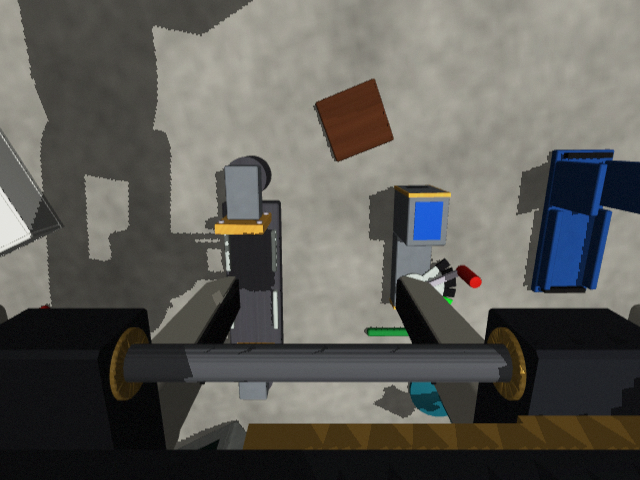

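```bash
python3 - <<'E'
from h import *
import pickle
d=pickle.load(open("w6.pkl","rb"));t=pickle.load(open("t6.pkl","rb"))
c,a,wh=label(d,70,(400,190,455,250));print("mod label",c,a,wh)
print("top label",[x for x in label(t,70,(270,240,330,300))] if 1 else 0)
im=d["img"];hsv=cv2.cvtColor(im,cv2.COLOR_BGR2HSV)
k=cv2.inRange(hsv,(12,120,60),(28,255,255));k[:190]=0;k[260:]=0;k[:,:200]=0;k[:,300:]=0
bot=[];top=[]
for u in range(214,274,4):
    v=np.where(k[:,u])[0]; print(u,v.min() if len(v) else 0,v.max() if len(v) else 0,end="; ")
    if len(v)>5: bot.append(ray(d,(u,v.max()+.5),89)[:2])
bot=np.array(bot);print();print("inner edge ends",bot[0],bot[-1]);n=np.polyfit(bot[:,1],bot[:,0],1);print("x=",n,"yaw",-np.arctan(n[0])*1)
for v in(222,226,230):
    u=np.where(k[v])[0];print(v,u.min(),u.max(),ray(d,(u.min()-.5,v),89)[:2],ray(d,(u.max()+.5,v),89)[:2])
g=im.max(2).astype(int)
for v in range(205,345,20): print(v,"u255..300:",g[v,262:300:1].tolist()[::2])
E
```

```text
mod label [498.19326782  30.29463959] -0.2059992387431553 (27.5245361328125, 39.20397186279297)
top label [array([498.93252563,  32.87438202]), np.float64(-0.18669118768202608), (17.86111831665039, 36.23566436767578)]
214 225 228; 218 223 234; 222 218 234; 226 215 234; 230 220 234; 234 220 234; 238 220 234; 242 220 234; 246 220 234; 250 220 234; 254 220 234; 258 224 234; 262 214 234; 266 215 228; 270 213 221; 
inner edge ends [ 461.6306516  -178.16205699] [ 460.12029135 -124.8733351 ]
x= [8.07543067e-02 4.78225759e+02] yaw -0.08057945048085648
222 224 269 [ 450.71867681 -169.27808047] [ 460.49662219 -125.47510046]
226 214 267 [ 452.43095818 -179.97441814] [ 463.94388571 -128.39569415]
230 215 265 [ 456.50645162 -180.1954102 ] [ 467.41210843 -131.33404491]
205 u255..300: [61, 74, 78, 76, 78, 77, 77, 74, 57, 44, 155, 154, 153, 154, 151, 151, 150, 149, 148]
225 u255..300: [198, 96, 97, 97, 79, 78, 79, 77, 65, 34, 140, 143, 145, 148, 150, 156, 155, 156, 158]
245 u255..300: [39, 36, 35, 37, 36, 97, 103, 71, 68, 27, 161, 163, 163, 163, 161, 159, 159, 158, 158]
265 u255..300: [33, 35, 33, 34, 36, 96, 100, 142, 72, 27, 124, 153, 153, 156, 156, 155, 157, 154, 151]
285 u255..300: [35, 37, 36, 37, 36, 40, 75, 80, 73, 46, 88, 146, 147, 147, 146, 149, 150, 153, 152]
305 u255..300: [74, 79, 74, 76, 75, 51, 206, 201, 72, 60, 61, 148, 148, 149, 150, 148, 147, 147, 147]
325 u255..300: [78, 79, 80, 80, 76, 61, 176, 212, 75, 69, 33, 151, 151, 150, 153, 152, 149, 148, 147]
```

```bash
python3 - <<'E'
from h import *
import pickle
d=pickle.load(open("w6.pkl","rb"));t=pickle.load(open("t6.pkl","rb"))
g=d["img"].max(2).astype(float)
def fit(z,pts):
    P=np.array([ray(d,p,z)[:2] for p in pts]);n=np.polyfit(P[:,0],P[:,1],1);return n,np.arctan(n[0])
E=[];F=[]
for v in range(205,340,4):
    r=g[v,274:292]; i=np.argmax(np.diff(r)*(r[1:]>105)*(np.arange(17)>2)); E.append((274+i+.5,v))
E=np.array(E);m=np.median(E[:,0]-np.polyval(np.polyfit(E[:,1],E[:,0],1),E[:,1]))
n,a=fit(0,E);print("base edge bottom",n,a)
mid=ray(d,(240,234.5),89)[:2];print("flange inner mid-ish",mid)
for yaw in(a,-.23):
    ux=np.array([np.cos(yaw),np.sin(yaw)]);uy=np.array([-ux[1],ux[0]])
    l=ray(d,(214.5,228),89)[:2];r=ray(d,(266,228),89)[:2]
    yc=(l@uy+r@uy)/2; xi=mid@ux
    ye=(np.array([545,np.polyval(n,545)])@uy)-33
    print(yaw,"width",(r-l)@uy,"y: flange",yc,"edge",ye,"x0",xi+79,"seat",ux*(xi+79)+uy*yc,ux*(xi+79)+uy*ye)
# top camera: brass
hsv=cv2.cvtColor(t["img"],cv2.COLOR_BGR2HSV);k=cv2.inRange(hsv,(12,120,90),(25,255,255));k[:200]=0;k[300:]=0;k[:,:370]=0;k[:,420:]=0
N,_,st,ce=cv2.connectedComponentsWithStats(k)
print(st[1:].tolist(),ce[1:].tolist())
# from start top picture
a_=ray(t,(397.4,217.2),63)[:2];b_=ray(t,(386.3,278.4),87)[:2];print((a_+b_)/2,np.arctan2(*(a_-b_)[::-1]))
E
```

```text
base edge bottom [ -0.23321992 -16.00437069] -0.22912437278183384
flange inner mid-ish [ 466.35118637 -157.01072353]
-0.22912437278183384 width 50.475489630683434 y: flange -46.430018044937995 edge -48.58610678946273 x0 568.8244386992664 seat [ 543.41316721 -174.41077471] [ 542.92346584 -176.51051547]
-0.23 width 50.475049476437356 y: flange -46.00685762581784 edge -48.09289470455338 x0 568.8653943589186 seat [ 543.3965883  -174.48385504] [ 542.92101873 -176.51495924]
[[389, 214, 18, 7, 74]] [[397.3378378378378, 217.25675675675674]]
[ 542.64531288 -176.04500025] -0.23075306622652664
```

```bash
python3 - <<'E'
from h import *
ya,yl=-.206,-.23
u=lambda a:np.array([np.cos(a),np.sin(a)])
g=np.array([497.5,30.])+4*u(ya); s=np.array([543.,-175.7])-43*u(yl)
robot.move_ptp([*g,70],down(np.pi+ya))
print(robot.move_linear([*g,0],speed=90,f_stop=8),robot.current_tcp_pos())
robot.move_gripper(0);w=robot.current_gripper_width()*93;print("w",w)
if 37<w<48:
    robot.move_linear([*g,108],speed=130)
    robot.move_linear([*s,108],down(np.pi+yl),speed=180)
    robot.move_linear([*s,40],speed=90)
    d=cam("side");save(d,"s7")
    print(robot.move_linear([*s,23],speed=22,f_stop=4),robot.current_tcp_pos(),robot.current_contact_force(),robot.current_t())
E
```

```text
False [501.98831068  28.98097371   0.516512  ]
w 41.81004727337776
True [ 500.87310993 -165.74616542   25.0073532 ] [0.0770122  0.54384527 4.85310612] 30.7833
```

```bash
python3 - <<'E'
from h import *
import pickle
robot.move_gripper(.85);robot.sleep(.1)
p=robot.current_tcp_pos();robot.move_linear([p[0],p[1],100],speed=150)
robot.move_linear([470,-150,180],speed=200)
d=cam("wrist");save(d,"w8");pickle.dump(d,open("w8.pkl","wb"));
c,a,wh=label(d,95);print("label",c,a,wh,robot.current_t())
ux=np.array([np.cos(-.23),np.sin(-.23)]);uy=np.array([-ux[1],ux[0]])
r=c-[543,-175.7];print("local label",r@ux,r@uy)
hsv=cv2.cvtColor(d["img"],cv2.COLOR_BGR2HSV);k=cv2.inRange(hsv,(0,180,150),(6,255,255))|cv2.inRange(hsv,(174,180,150),(179,255,255))
N,_,st,ce=cv2.connectedComponentsWithStats(k)
for i in range(1,N):
    if st[i,4]>30:
        q=ray(d,ce[i],98)[:2]-[543,-175.7]; print(st[i],ce[i],q@ux,q@uy, "angle",np.degrees(np.arctan2(q@uy,q@ux-46)),np.hypot(q@uy,q@ux-46))
E
```

```text
label [ 500.1583252  -154.59484863] -0.22730719062487914 (5.127614974975586, 38.540958404541016) 32.9583
local label -46.52499920559937 10.782437721659669
[363 337  14   7  77] [370.09090909 340.35064935] 17.55315709481062 55.09094959998694 angle 117.31008682550326 62.001899963636795
```

View pics/w8.png

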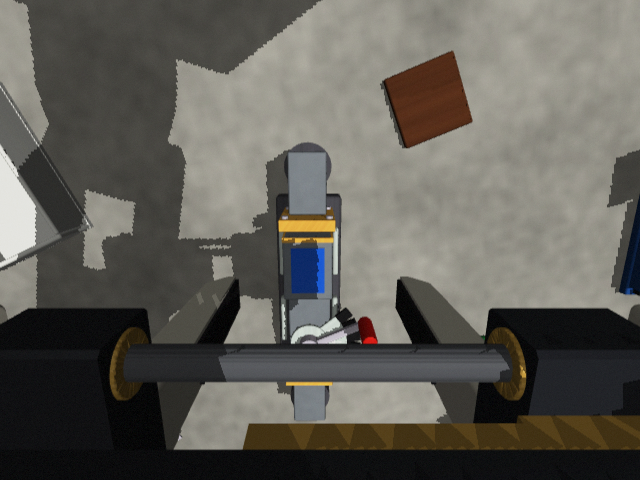

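```bash
cat >> h.py <<'E'
YL=-.23; S=np.array([543.,-175.7]); RZ=34.5
def push(phi,z=RZ,**k):
    th=np.radians(phi); a=YL+th
    u=np.array([np.cos(a),np.sin(a)]);t=np.array([u[1],-u[0]])
    p=S+46*np.array([np.cos(YL),np.sin(YL)])+60*u-14.5*t
    return [*p,z],down(a-np.pi/2+np.pi)
def peg():
    d=cam("side");hsv=cv2.cvtColor(d["img"],cv2.COLOR_BGR2HSV)
    k=cv2.inRange(hsv,(0,150,60),(8,255,255))|cv2.inRange(hsv,(172,150,60),(179,255,255))
    m=np.zeros_like(k)
    c=proj(d,[*(S+46*np.array([np.cos(YL),np.sin(YL)])),80]); c=[int(x) for x in c]
    m[c[1]-45:c[1]+45,c[0]-60:c[0]+60]=255;k&=m
    v,u=np.where(k)
    if len(u)<5: return None,d
    e=[]
    for n in range(6):
        a=YL+np.radians(130-16*n);q=S+46*np.array([np.cos(YL),np.sin(YL)])+60*np.array([np.cos(a),np.sin(a)])
        e.append(np.round(proj(d,[*q,78]),1).tolist())
    return (u.mean().round(1),v.mean().round(1),len(u),[int(u.min()),int(u.max()),int(v.min()),int(v.max())],e),d
E
python3 - <<'E'
from h import *
robot.move_gripper(0)
p,o=push(127,95);robot.move_ptp(p,o)
r,d=peg();print("before",r)
p,o=push(127);print(robot.move_linear(p,speed=120,f_stop=6),robot.current_t())
p,o=push(114);robot.move_linear(p,o,speed=60)
f0=robot.current_contact_force()
p,o=push(103);robot.move_linear(p,o,speed=40)
print(f0,robot.current_contact_force());robot.sleep(.4)
r,d=peg();print(r);save(d,"s9");print(robot.current_contact_force(),robot.current_t())
E
```

```text
before (np.float64(366.9), np.float64(166.5), 298, [326, 392, 153, 210], [[334.4, 202.9], [327.7, 202.4], [321.4, 200.8], [316.2, 198.1], [312.4, 194.7], [310.3, 190.7]])
False 35.525
[-0.72542854  0.80607547  0.41523962] [ 0.66684434 -0.01423544 -0.37022426]
(np.float64(372.9), np.float64(159.9), 266, [318, 392, 153, 207], [[334.4, 202.9], [327.7, 202.4], [321.4, 200.8], [316.2, 198.1], [312.4, 194.7], [310.3, 190.7]])
[-0.0110962   0.71182252  0.61380853] 36.8
```

```bash
sed -i 's/v,u=np.where(k)/k[:180]=0;k[:,345:]=0;v,u=np.where(k)/' h.py
python3 - <<'E'
from h import *
r,d=peg();print(r)
for phi in(87,71):
    p,o=push(phi+11);robot.move_linear(p,o,speed=60)
    p,o=push(phi);robot.move_linear(p,o,speed=40);robot.sleep(.55)
    r,d=peg();print(phi,r[:4],r[4][2:5],robot.current_contact_force().round(2),robot.current_t())
p,o=push(78);robot.move_linear(p,o,speed=80)
robot.move_linear([p[0],p[1],130],speed=150)
p2=robot.current_tcp_pos()
r,d=peg();print(r)
a=cv2.resize(d["img"][150:270,280:420],(560,480),interpolation=2);cv2.imwrite("pics/f.png",a);print(robot.current_t())
E
```

```text
(np.float64(320.4), np.float64(205.7), 18, [318, 323, 204, 208], [[334.4, 202.9], [327.7, 202.4], [321.4, 200.8], [316.2, 198.1], [312.4, 194.7], [310.3, 190.7]])
87 (np.float64(313.8), np.float64(199.3), 33, [313, 316, 192, 205]) [[321.4, 200.8], [316.2, 198.1], [312.4, 194.7]] [-0.57  0.3   0.19] 38.1417Traceback (most recent call last):
  File "<stdin>", line 6, in <module>
TypeError: 'NoneType' object is not subscriptable
```

Peg was hidden after the last click; retreat and check.

```bash
python3 - <<'E'
from h import *
print(robot.current_contact_force())
p,o=push(78);robot.move_linear(p,o,speed=80)
robot.move_linear([p[0],p[1],120],speed=150)
robot.move_linear([440,-100,200],speed=200)
r,d=peg();print(r);t=cam("top")
a=cv2.resize(d["img"][150:270,280:420],(420,360),interpolation=2);b=cv2.resize(t["img"][190:290,345:435],(324,360),interpolation=2)
cv2.imwrite("pics/f.png",np.hstack([a,b]));print(robot.current_t())
E
```

```text
[-0.20033987  0.45816199  0.26893138]
(np.float64(311.2), np.float64(194.1), 63, [309, 314, 188, 201], [[334.4, 202.9], [327.7, 202.4], [321.4, 200.8], [316.2, 198.1], [312.4, 194.7], [310.3, 190.7]])
41.5833
```

View pics/f.png

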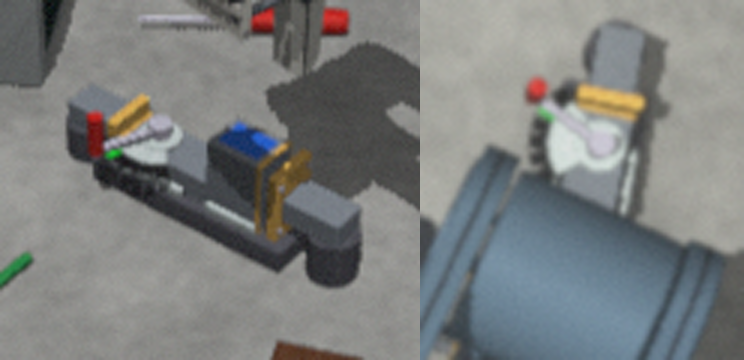

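```bash
python3 - <<'E'
from h import *
t=cam("top");hsv=cv2.cvtColor(t["img"],cv2.COLOR_BGR2HSV);k=cv2.inRange(hsv,(0,130,80),(8,255,255))|cv2.inRange(hsv,(172,130,80),(179,255,255));k[:205]=0;k[235:]=0;k[:,:365]=0;k[:,410:]=0
v,u=np.where(k);q=ray(t,(u.mean(),v.mean()),95)[:2]-S
ux=np.array([np.cos(YL),np.sin(YL)]);uy=np.array([-ux[1],ux[0]])
a=np.degrees(np.arctan2(q@uy,q@ux-46));print(len(u),a,np.hypot(q@uy,q@ux-46))
if 59<a<73: robot.hand_in();print("handed in",robot.current_t())
E
```

```text
22 64.19165394962806 60.998881080042246
the job is handed in; nothing more can be done
the job is handed in; nothing more can be done
```

I took the attenuator out of the rack, set it down on the bench and let go. I then re-gripped it across its long sides, lowered it into the line and clicked the lever from notch 1 through 2 and 3 to 4, pausing about half a second in each. The job was handed in at about 41.6 s of the 59 s; no verdict is reported.

**Last checks**
- **Lever:** it points at 64.2° in the top view, at a radius of 61 mm. Notch 4 is nominally 66° and 60 mm. In the side picture the arm lies on the green tooth.
- **Seating:** the module met the gap floor at the expected height. From the wrist camera, its position along the line and its yaw (‑0.227 against the line's ‑0.23 rad) fit. The sideways reading was off because a shadow cut the label, so I judged that from the picture, where the module looked seated. I did not measure the pose again after the clicks; the last picture showed nothing out of place.
- **Robot clear:** the gripper was raised well clear of everything before handing in.

**What failed or disagreed**
- The first grasp closed on nothing. A touch on the block's top showed the real fingertips about 33 mm higher than the reported TCP, so I corrected all later heights by that amount. This cost about 10 s.
- The peg was hidden from the side camera straight after the last click. I confirmed notch 4 only after backing away.
- I did not measure the bystanders' positions, but none looked moved in the pictures I viewed.

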